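# Square the colour slab into the stops of the measuring bed

### The arm

A 6-joint arm with a two-finger parallel gripper is mounted at the origin on the work surface. World frame = base frame: x ahead of the robot, y to its left, z up, the work surface at z = 0. Lengths are in m, angles in rad, forces in N, time in s.
With the tool pointing down it reaches from about 0.3 to 0.775 m from the base axis. Payload 14.6 kg.
Tool frame: the origin (TCP) lies at the very end of the fingers, on their centre line; the grasp point (between the pads) lies 19 mm behind it; y points along the fingers, x is the direction in which the jaws open and shut, and the axes are right-handed (so a half turn about y gives the same grasp; the last joint's range is limited). The gripper opens to 94 mm and grips with 3 to 60 N. Pads are 16 mm wide; open, the fingers measure 119 mm over their backs; the gripper's body (75 mm by 177 mm) begins 78 mm behind the grasp point.
Start: joints at [1.189, 0.3, 1.521, -0, 1.321, -0.067], TCP at [0.17, 0.523, 0.205] pointing down, gripper open.
Joint ranges: [-3.03, 3.03], [-0.79, 2.21], [0.23, 2.52], [-1.04, 4.18], [0, 3.07], [-2.55, 2.55]. Speed limits (rad/s): [2.22, 2.22, 2.57, 3.14, 3.14, 3.14].

### API

Orientations are given as [roll, pitch, yaw] about the fixed x, y, z axes, in that order (R = Rz(yaw) Ry(pitch) Rx(roll)).
In Python, from station import get_obs, cams, hand_in gives the robot as it stands. The module is installed in compiled form; this text tells all that it offers.
- The arm moves only by the tool step_arm, never from a script. Its argument "plan" is a list of rows, each an object with "grip": the closure, from -1 (fully open) to 1 (shut), so that 0 is half open; "slide": the shift along the tool's x, y, z in m, a list of three; "spin": the turn about the tool's y in degrees. A call has 1 to 20 rows; each row shifts and turns the commanded pose from where the row before left it, along the tool's axes as they then stand; what a row does not reach is not made up. A row lasts 1/12 s, in which the tool goes at most 41.7 mm and 7.16 degrees, less where a joint would pass 70% of its speed; a pose out of reach is approached as far as the arm can. A call is refused whole if a number of a shift passes 0.0417 or a number of a turn 7.16, either way. A call with a gripper value outside its range is refused whole. The fingers move at their own pace and stop on an object; "force" is the grip in N (left out, the last holds). Time passes only in rows, so rows that do not move let the fingers close. It gives the time, the measured TCP pose, the force and the opening at its end, in the units of the state.
- get_obs(): the state, without advancing time (a new reading comes with each control period).
- cams.camera(name): name is "side" or "top"; returns the picture (384x512x3 uint8, blue, green, red); there is no depth.
- cams.calibration(name): a dict with "K" (3x3 intrinsics, pixels), "T" (4x4, takes a point from camera to world coordinates). Camera axes: x right, y up, looking along -z (the intrinsics and any distortion apply to the point x, -y, -z); pixel columns grow to the right and rows downward; lengths in m; the calibration is good to about 2 mm. A picture is of the moment at which its call begins. calibration takes no time and is no camera call.
- hand_in(): hands the job in, once; it reports no verdict.
The state is a dict: "time_s": time; "qpos": joint angles; "joint_vel": joint speeds; "tau": joint torques, N m; "ee_pos": TCP position; "eef_rot": TCP orientation; "force": force on the tool from outside, world axes, zero at the start; "moment": the same for the moment, N m; "grip_width": finger opening in m.
Only numpy, scipy, OpenCV 4.12 (cv2) and the standard library are available. Lean on these libraries where they do the work, as an engineer would, in place of code of your own. Each camera call takes 0.05 s, during which the arm holds its last target.

### The job

Pick up the orange pusher by its handle and, with its foot, gently nudge the white colour slab across the measuring bed until it lies flush against both blue stop rails, fully home in their corner. Then stand the pusher back upright in the middle of its rubber mat and let go. The slab must be touched only by the pusher, never pressed hard, and the red, blue and yellow ink tins left where they are.

Things in the scene. Friction and masses are not known exactly. Their poses are not given: they have to be found in the camera images.
- bed: Fixed dark steel measuring bed, a flat plate 260 mm (x) by 310 mm (y), top 12 mm above the table, with two blue stop rails along its +x edge (far rail, whole width) and +y edge (side rail), 20 mm thick, standing 16 mm above the bed's top. Origin at the centre of its underside; x, y along its edges. The other two edges are open.
- corner (a point): Inner corner where the rails meet, level with the bed's top. Axes parallel to the bed's: +x through the far rail, +y through the side rail, z up. The far rail's inner face is the plane x = 0, the side rail's is y = 0. The bed's open surface reaches to x = -240 mm and y = -290 mm.
- slab_center (a point): Centre (half-way up) of the loose white glass colour slab with printed patches, on the bed: 100 mm along its x, 150 mm along y, 10 mm thick. Starts 5 to 45 mm short of each rail, turned up to 0.2 rad. Its 150 mm edge belongs against the far rail, its 100 mm edge against the side rail: home, the centre is at x = -50, y = -75 mm in the corner's axes, axes parallel.
- slab: The same slab; origin at the centre of its underside, axes as for its centre. 0.27 to 0.53 kg; it slides flat on the bed, the force needed differs from start to start (about 1 to 6 N).
- pusher_grip (a point): Centre of the pusher's black handle. The pusher: orange plastic foot 60 x 60 mm, 20 mm high, flat upright sides; on its middle an upright square handle 26 x 26 mm, from 20 to 90 mm above the foot's underside. This point is 55 mm above the underside. x and y are square to the flat sides of foot and handle, z up. 0.2 kg. It starts upright on the mat.
- mat: Fixed black rubber mat with a green outline, 120 x 120 mm, 4 mm thick, lying on the table left or right of the bed; the pusher's parking place. Origin at the centre of its underside; x and y along its edges.
- blue_tin: Bystander, to be left alone: closed round ink tin, blue lid, 104 mm across, 70 mm tall; origin at its underside's centre.
- red_tin: Bystander, to be left alone: closed round ink tin, red lid, 124 mm across, 85 mm tall; origin at its underside's centre.
- yellow_tin: Bystander, to be left alone: closed round ink tin, yellow lid, 94 mm across, 60 mm tall; origin at its underside's centre.
- pusher: The same pusher; its origin is at the centre of the foot's underside, axes as for its handle.
Not all that is in view belongs to the job. There is more than one size of the slab; the job needs the larger.

How it is judged:
On the way, in this order (a step that is already met when the one before it is completed fails the run):
1. the pusher has been lifted off its mat by the gripper (z of pusher_grip in the frame of mat above 0.07 m and contact force between the fingers and pusher above 1 N), for 0.1 s.
2. the slab lies flush against both rails (x of slab_center in the frame of corner between -0.052 and -0.047 m and y of slab_center in the frame of corner between -0.077 and -0.072 m and angle between the x axis of slab_center and the x axis of corner, either way round below 0.02 rad and z of slab_center in the frame of corner below 0.008 m), for 0.2 s.
At the end, for the whole second after the job is handed in: The slab lies flat on the bed within 2 mm of both rails and within 0.02 rad of square to them; the pusher stands upright (within 0.08 rad) on its mat, its axis within 30 mm of the mat's centre; both at rest (all of step 2 and horizontal distance between pusher_grip and mat below 0.03 m and z of pusher_grip in the frame of mat between 0.054 and 0.064 m and angle between pusher_grip's own z axis and vertical below 0.08 rad and linear speed of each of pusher, slab below 0.02 m/s); the robot touches nothing.
It fails at once if the gripper or arm touches the slab (contact force between any of the fingers, the arm and slab above 0.5 N).
It fails at once if the pusher presses on the slab with more than 40 N (contact force between pusher and slab above 40 N).
It fails at once if an ink tin is moved by more than 20 mm (distance of any of blue_tin, red_tin, yellow_tin from where it was at the start of the episode above 0.02 m).
It also fails if it takes over 61 s, if anything falls off the work surface, if the arm or the gripper's body presses on something with over 40 N, if the wrist force passes 120 N, or if a joint passes its speed limit or range.

## Working session

There is one attempt and no reset: what is moved stays moved. The work goes in short steps, Python scripts to look and compute and a tool call to move; the robot and the scene stay as the last step left them, time stands still between calls to the robot, and variables do not carry over. Pictures are saved under pics/ and viewed, and the job is handed in when it is done.

Besides the shell and the picture viewer there is one more tool, called after "Request:" by a JSON object that holds its "fn" and its "kwargs". step_arm: Moves the arm, as the interface text tells. Its arguments: {"type":"object","properties":{"plan":{"type":"array","items":{"type":"object","properties":{"grip":{"type":"number"},"slide":{"type":"array","items":{"type":"number"}},"spin":{"type":"number"}}}},"force":{"type":"number"}},"required":["plan"]}

```bash
mkdir -p pics
python3 - <<'E'
from station import get_obs,cams
import cv2
for n in("side","top"):
    cv2.imwrite(f"pics/{n}0.png",cams.camera(n)); c=cams.calibration(n); print(n,c)
print(get_obs())
E
```

```text
side {'K': array([[450.23258784,   0.        , 254.53787044],
       [  0.        , 450.23258784, 193.97229694],
       [  0.        ,   0.        ,   1.        ]]), 'T': array([[ 0.98513255,  0.13101034, -0.11113125,  0.35092147],
       [-0.1707509 ,  0.6754407 , -0.71737298, -0.93463743],
       [-0.01892071,  0.72568323,  0.68776875,  0.96388331],
       [ 0.        ,  0.        ,  0.        ,  1.        ]])}
top {'K': array([[483.0203211 ,   0.        , 254.49487482],
       [  0.        , 483.0203211 , 187.21351171],
       [  0.        ,   0.        ,   1.        ]]), 'T': array([[ 0.00496911,  0.98170866, -0.19032451,  0.23400658],
       [-0.99990356,  0.00240965, -0.01367696, -0.01291777],
       [-0.01296817,  0.19037412,  0.98162596,  1.39126162],
       [ 0.        ,  0.        ,  0.        ,  1.        ]])}
{'time_s': 0.1, 'qpos': array([ 1.18939429e+00,  3.00397142e-01,  1.52151236e+00, -1.41845452e-05,
        1.32066390e+00, -6.66194059e-02]), 'joint_vel': array([-0.00099221, -0.00111224, -0.00181104,  0.00135428, -0.00130323,
       -0.00021331]), 'tau': array([ 1.50076274e-03, -5.32651305e+01, -3.53279722e+01,  7.08811590e-02,
        2.35972193e-02, -7.40817609e-05]), 'ee_pos': array([0.17021846, 0.5227617 , 0.20495596]), 'eef_rot': array([-1.57074475e+00,  9.79488525e-04,  1.25601724e+00]), 'force': array([-0.29050603, -0.22775571,  0.08412374]), 'moment': array([ 0.00614875, -0.01346304, -0.0065457 ]), 'grip_width': 0.09404365723296548}
```

View pics/top0.png

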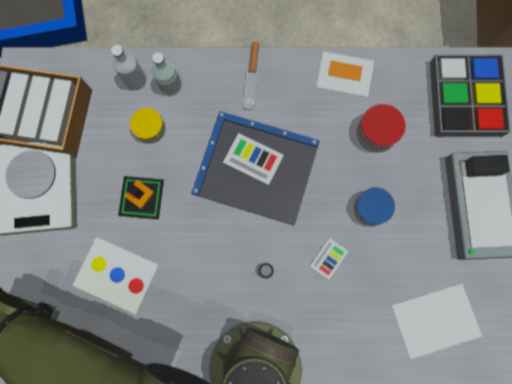

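View pics/side0.png

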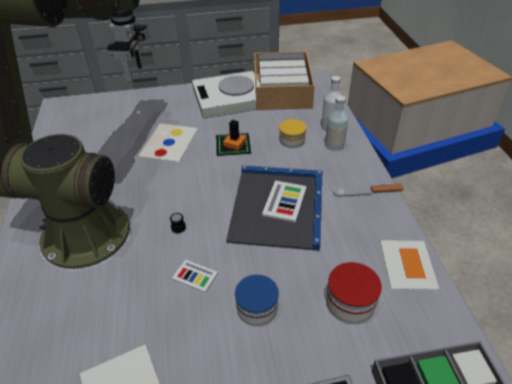

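Run:
```python
import cv2,numpy as np
t=cv2.imread("pics/top0.png");s=cv2.imread("pics/side0.png")
a=cv2.resize(t[100:230,185:325],None,fx=5,fy=5,interpolation=cv2.INTER_CUBIC)[:600]
cv2.imwrite("pics/tc_bed.png",cv2.resize(t[105:230,185:325],(672,600),interpolation=cv2.INTER_CUBIC))
b=cv2.resize(t[165:230,105:175],(400,371),interpolation=cv2.INTER_CUBIC)
c=cv2.resize(s[110:165,205:265],(400,367),interpolation=cv2.INTER_CUBIC)
h=min(len(b),len(c));cv2.imwrite("pics/pc.png",np.hstack([b[:h],c[:h]]))
```

```text
(no output)
```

View pics/tc_bed.png

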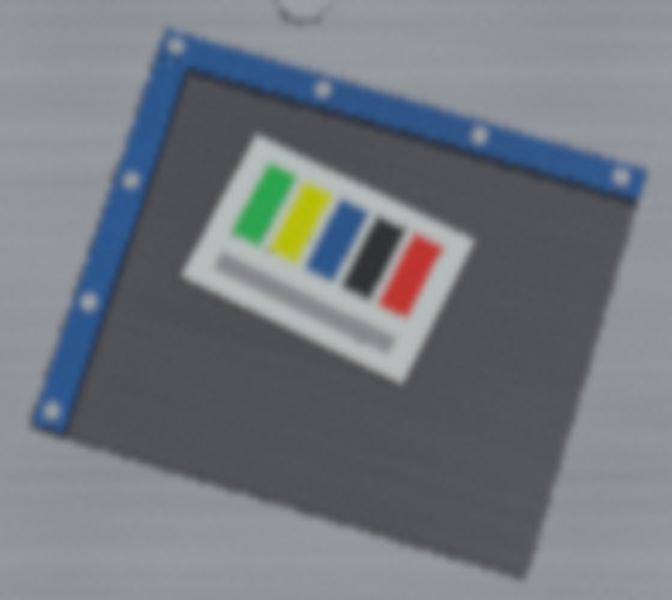

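View pics/pc.png

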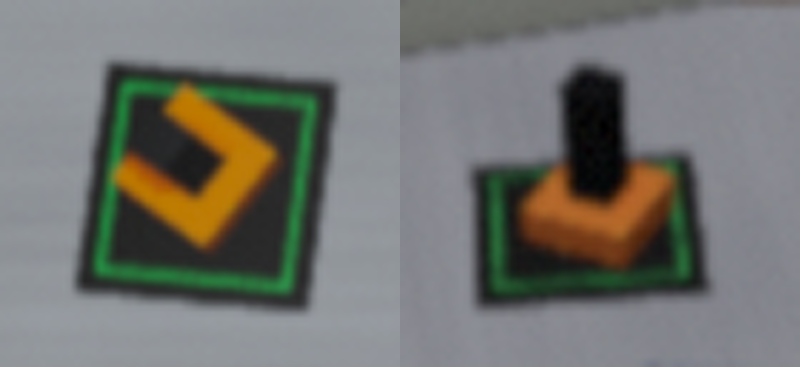

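```bash
cat > h.py <<'E'
import numpy as np,cv2
from station import get_obs,cams
def ray(n,px):
    c=cams.calibration(n);K,T=c["K"],c["T"]
    p=np.atleast_2d(np.asarray(px,float))
    d=np.c_[(p[:,0]-K[0,2])/K[0,0],-(p[:,1]-K[1,2])/K[1,1],-np.ones(len(p))]@T[:3,:3].T
    return T[:3,3],d
def toz(n,px,z):
    o,d=ray(n,px); return (o+d*((z-o[2])/d[:,2])[:,None])[:,:2]
def proj(n,P):
    c=cams.calibration(n);K,T=c["K"],c["T"]
    q=(np.atleast_2d(P)-T[:3,3])@T[:3,:3]
    return np.c_[K[0,2]+K[0,0]*q[:,0]/-q[:,2],K[1,2]-K[1,1]*q[:,1]/-q[:,2]]
S=6
def hsv(img,box):  # x0,y0,x1,y1
    x0,y0,x1,y1=box
    c=cv2.resize(img[y0:y1,x0:x1],None,fx=S,fy=S,interpolation=cv2.INTER_CUBIC)
    return cv2.cvtColor(c,cv2.COLOR_BGR2HSV)
def cont(m,box):
    cs,_=cv2.findContours(m.astype(np.uint8)*255,cv2.RETR_EXTERNAL,cv2.CHAIN_APPROX_NONE)
    c=max(cs,key=cv2.contourArea)[:,0].astype(float)
    return (c+.5)/S-.5+np.array(box[:2])
def line(pts,a,b,tol,trim=.1):
    a,b=np.array(a,float),np.array(b,float);L=np.linalg.norm(b-a);u=(b-a)/L;n=np.array([-u[1],u[0]])
    t=(pts-a)@u/L;d=(pts-a)@n
    q=pts[(t>trim)&(t<1-trim)&(abs(d)<tol)]
    v=cv2.fitLine(q.astype(np.float32),cv2.DIST_HUBER,0,.01,.01).ravel()
    return v[2:].astype(float),v[:2].astype(float)
def isect(l1,l2):
    A=np.c_[l1[1],-l2[1]];t=np.linalg.solve(A,l2[0]-l1[0]);return l1[0]+t[0]*l1[1]
def quad(pts,tol=1.5):
    # refine 4 corners of a contour
    r=cv2.approxPolyDP(cv2.convexHull(pts.astype(np.float32)),4,True)[:,0]
    if len(r)!=4: r=cv2.boxPoints(cv2.minAreaRect(pts.astype(np.float32)))
    Ls=[line(pts,r[i],r[(i+1)%4],tol,.12) for i in range(4)]
    return np.array([isect(Ls[i-1],Ls[i]) for i in range(4)])
def bed(img,n="top",box=(185,105,325,230)):
    h=hsv(img,box);H,Sa,V=cv2.split(h)
    m=(H>95)&(H<125)&(Sa>110)&(V>90)
    m=cv2.morphologyEx(m.astype(np.uint8),cv2.MORPH_CLOSE,np.ones((15,15)))
    c=cont(m,box); return c
E
python3 - <<'E'
from h import *
t=cv2.imread("pics/top0.png")
c=bed(t)
A=(219.5,111.2);B=(319,140.5);C=(192,194)
lf=line(c,A,B,1.5);ls=line(c,A,C,1.5)
pc=isect(lf,ls);print("outer corner px",pc)
f=toz("top",[pc,pc+60*lf[1]*np.sign(lf[1][0]),pc+60*ls[1]*np.sign(ls[1][1])],.028)
y=f[0]-f[1];y/=np.linalg.norm(y);x=f[0]-f[2];x/=np.linalg.norm(x)
print("outer",f[0],"yaw from far",np.arctan2(-y[0],y[1]),"from side",np.arctan2(x[1],x[0]))
# dark bed + rails outer ends for scale
print("far end",toz("top",[(185+647/4.8,105+170/4.8)],.028), "len",np.linalg.norm(f[0]-toz("top",[(185+647/4.8,105+170/4.8)],.028)[0]))
box=(215,125,295,190)
h=hsv(t,box);H,Sa,V=cv2.split(h)
m=((Sa<60)&(V>140)).astype(np.uint8);m=cv2.morphologyEx(m,cv2.MORPH_CLOSE,np.ones((45,45)))
q=quad(cont(m,box));w=toz("top",q,.022);print("slab px",q,"\n",w,"sides",[np.linalg.norm(w[i]-w[i-1]) for i in range(4)],w.mean(0))
for i in range(4): d=w[i]-w[i-1];print(np.arctan2(d[1],d[0]))
# mat green
box=(105,165,175,230);h=hsv(t,box);H,Sa,V=cv2.split(h)
m=(H>45)&(H<85)&(Sa>100)&(V>70);g=cont(m,box);q=quad(g);w=toz("top",q,.004);print("green",w,[np.linalg.norm(w[i]-w[i-1]) for i in range(4)],w.mean(0))
m=(H>8)&(H<25)&(Sa>150)&(V>150);p=cont(m,box);q=cv2.boxPoints(cv2.minAreaRect(p.astype(np.float32)))
w=toz("top",q,.024);print("foot px",q,"\n",w,[np.linalg.norm(w[i]-w[i-1]) for i in range(4)],w.mean(0))
for i in range(2): d=w[i]-w[i-1];print(np.arctan2(d[1],d[0]))
E
```

```text
outer corner px [219.29938034 111.08707599]
outer [0.728281   0.11171771] yaw from far -0.2976368360119301 from side -0.29770976764232443
far end [[ 0.63822033 -0.18423538]] len 0.3093528020959211
slab px [[237.93095187 132.64357594]
 [283.33400006 154.45236731]
 [268.33472816 184.34679173]
 [222.51580266 161.8595699 ]] 
 [[ 0.66356469  0.05590858]
 [ 0.59727311 -0.07768792]
 [ 0.50802612 -0.03379968]
 [ 0.5746748   0.0999259 ]] sides [np.float64(0.09919141047442463), np.float64(0.14913952808188316), np.float64(0.09945453267586343), np.float64(0.14941411463788948)] [0.58588468 0.01108672]
-0.4597916229507671
-2.031405239208028
2.6845574825098657
1.108430415936443
green [[0.5290754  0.38638078]
 [0.52060055 0.28302253]
 [0.41607501 0.2922749 ]
 [0.42551784 0.39575131]] [np.float64(0.10398064767327445), np.float64(0.10370511489066542), np.float64(0.10493424059001577), np.float64(0.10390637590775662)] [0.4728172  0.33935738]
foot px [[124.28293 195.65701]
 [137.01776 179.32318]
 [152.71738 191.56354]
 [139.98254 207.89737]] 
 [[0.47337338 0.38158854]
 [0.52158924 0.34721347]
 [0.48558893 0.2998872 ]
 [0.43785182 0.3343719 ]] [np.float64(0.05908631755530115), np.float64(0.059214982342998705), np.float64(0.05946257604865532), np.float64(0.05888994345965428)] [0.47960084 0.34076528]
0.9258183499468808
-0.6193586962886454
```

Run:
```python
from h import *
print(proj("top",[(.4796,.3408,.094)]),proj("side",[(.4796,.3408,.094),(.4796,.3408,.024)]))
print(proj("side",[(.7033,.0984,.012)]))
```

```text
[[132.13993411 189.04041882]] [[232.56246201 121.1469557 ]
 [233.61234712 137.8869095 ]]
[[313.76456047 177.29380668]]
```

Request:
{"fn": "step_arm", "kwargs": {"plan": [{"grip": -1,"slide": [0,0,0],"spin": 6.3},{"grip": -1,"slide": [0,0,0],"spin": 6.3},{"grip": -1,"slide": [0,0,0],"spin": 6.3},{"grip": -1,"slide": [0.004,0,-0.0357],"spin": 0},{"grip": -1,"slide": [0.004,0,-0.0357],"spin": 0},{"grip": -1,"slide": [0.004,0,-0.0357],"spin": 0},{"grip": -1,"slide": [0.004,0,-0.0357],"spin": 0},{"grip": -1,"slide": [0.004,0,-0.0357],"spin": 0},{"grip": -1,"slide": [0.004,0,-0.0357],"spin": 0},{"grip": -1,"slide": [0.004,0,-0.0357],"spin": 0},{"grip": -1,"slide": [0.004,0,-0.0357],"spin": 0},{"grip": -1,"slide": [0.004,0,-0.0357],"spin": 0},{"grip": -1,"slide": [0.004,0,-0.0357],"spin": 0},{"grip": -1,"slide": [0,0,0],"spin": 0},{"grip": -1,"slide": [0,0,0],"spin": 0}], "force": 50}}

```text
time_s: 1.35
ee_pos: [0.4806, 0.3393, 0.2047]
eef_rot: [-1.57, 0.001, 0.924]
force: [-0.5, -0.4, -0.1]
grip_width: 0.0943
```

Candidates: for the pusher, the orange block with the black handle on the mat at top (140,197), the scraper handle (253,57) and the orange card (345,72). For the slab, the white slab on the bed (253,158) and the small card (329,258). I choose the mat block and the bed slab: the crops show the handle on the foot and a measured slab of 149 x 99 mm. The handle's projection in the side view agrees to about 1 px.

Request:
{"fn": "step_arm", "kwargs": {"plan": [{"grip": -1,"slide": [0.0006,0.0275,0.0017],"spin": 0},{"grip": -1,"slide": [0,0.0275,0],"spin": 0},{"grip": -1,"slide": [0,0.0275,0],"spin": 0},{"grip": -1,"slide": [0,0.0275,0],"spin": 0},{"grip": -1,"slide": [0,0.0275,0],"spin": 0},{"grip": -1,"slide": [0,0.0275,0],"spin": 0},{"grip": -1,"slide": [0,0,0],"spin": 0},{"grip": -1,"slide": [0,0,0],"spin": 0}], "force": 50}}

```text
time_s: 2.02
ee_pos: [0.4775, 0.3423, 0.0401]
eef_rot: [-1.57, 0.002, 0.927]
force: [0.1, 1.3, 0.5]
grip_width: 0.0942
```

Run:
```python
from h import *
s=cams.camera("side")
cv2.imwrite("pics/g1.png",cv2.resize(s[60:170,170:300],(709,600),interpolation=cv2.INTER_CUBIC))
o=get_obs();print(o["ee_pos"],o["eef_rot"],o["force"])
```

```text
[0.47851751 0.34265545 0.04167557] [-1.57098890e+00 -6.48493972e-04  9.26951591e-01] [0.19023182 0.08537121 0.09254215]
```

View pics/g1.png

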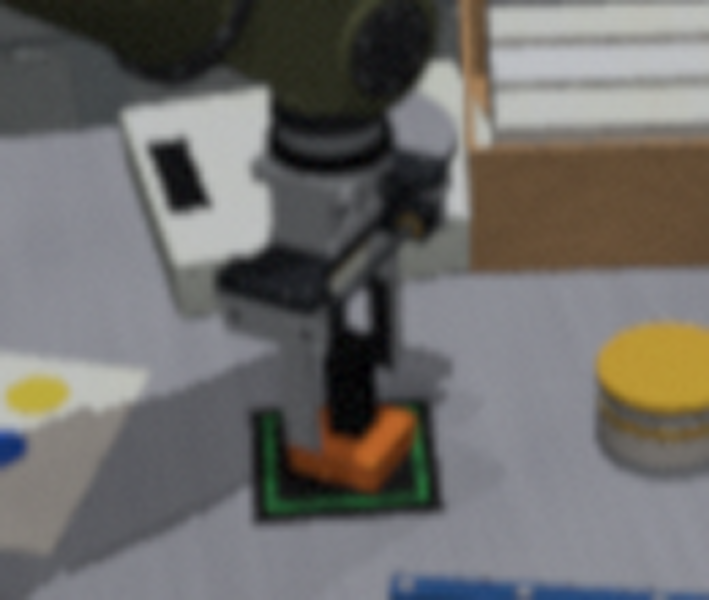

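The fingers straddle the black handle, at about (350,400) in the crop, above the orange foot. Closing now.

Request:
{"fn": "step_arm", "kwargs": {"plan": [{"grip": 0.4,"slide": [0,0.003,0],"spin": 0},{"grip": 1,"slide": [0,0,0],"spin": 0},{"grip": 1,"slide": [0,0,0],"spin": 0},{"grip": 1,"slide": [0,0,0],"spin": 0},{"grip": 1,"slide": [0,0,0],"spin": 0},{"grip": 1,"slide": [0,0,0],"spin": 0},{"grip": 1,"slide": [0,0,0],"spin": 0},{"grip": 1,"slide": [0,0,0],"spin": 0},{"grip": 1,"slide": [0,0,0],"spin": 0},{"grip": 1,"slide": [0,0,0],"spin": 0}], "force": 50}}

```text
time_s: 2.9
ee_pos: [0.4787, 0.3419, 0.0374]
eef_rot: [-1.571, 0.0, 0.926]
force: [0.6, -0.4, -1.0]
grip_width: 0.031
```

Run:
```python
from h import *
o=get_obs();print(o["ee_pos"],o["eef_rot"],o["force"],o["grip_width"])
```

```text
[0.47866841 0.34187805 0.03743154] [-1.57077077e+00  8.66924068e-05  9.26105313e-01] [ 0.5832466  -0.44027482 -0.95396328] 0.030971458766647912
```

Request:
{"fn": "step_arm", "kwargs": {"plan": [{"grip": 1,"slide": [0,0,0],"spin": 0},{"grip": 1,"slide": [0,0,0],"spin": 0},{"grip": 1,"slide": [0,0,0],"spin": 0},{"grip": 1,"slide": [0,0,0],"spin": 0}]}}

```text
time_s: 3.23
ee_pos: [0.4786, 0.3418, 0.0374]
eef_rot: [-1.571, 0.0, 0.926]
force: [0.2, -0.3, 0.8]
grip_width: 0.026
```

Request:
{"fn": "step_arm", "kwargs": {"plan": [{"grip": 1,"slide": [0,-0.02,0],"spin": 0},{"grip": 1,"slide": [0,-0.02,0],"spin": 0},{"grip": 1,"slide": [0,-0.02,0],"spin": 0},{"grip": 1,"slide": [0,-0.02,0],"spin": 0},{"grip": 1,"slide": [0,0,0],"spin": -6.65},{"grip": 1,"slide": [0,0,0],"spin": -6.65},{"grip": 1,"slide": [0,0,0],"spin": -6.6},{"grip": 1,"slide": [-0.0292,0,-0.0096],"spin": 0},{"grip": 1,"slide": [-0.0292,0,-0.0096],"spin": 0},{"grip": 1,"slide": [-0.0292,0,-0.0096],"spin": 0},{"grip": 1,"slide": [-0.0292,0,-0.0096],"spin": 0},{"grip": 1,"slide": [-0.0292,0,-0.0096],"spin": 0},{"grip": 1,"slide": [-0.0292,0,-0.0096],"spin": 0},{"grip": 1,"slide": [-0.0292,0,-0.0096],"spin": 0},{"grip": 1,"slide": [-0.0292,0,-0.0096],"spin": 0},{"grip": 1,"slide": [-0.0292,0,-0.0096],"spin": 0},{"grip": 1,"slide": [-0.0292,0,-0.0096],"spin": 0},{"grip": 1,"slide": [0,0,0],"spin": 0},{"grip": 1,"slide": [0,0,0],"spin": 0},{"grip": 1,"slide": [0,0,0],"spin": 0}]}}

```text
time_s: 4.9
ee_pos: [0.4849, 0.0349, 0.1174]
eef_rot: [-1.571, -0.0, 1.273]
force: [0.3, -0.2, -1.4]
grip_width: 0.0262
```

Run:
```python
from h import *
s=cams.camera("side");t=cams.camera("top")
cv2.imwrite("pics/c1.png",np.hstack([cv2.resize(s[90:290,190:380],(400,421)),cv2.resize(t[90:290,180:370],(400,421))]))
o=get_obs();print(o["time_s"],o["ee_pos"],o["eef_rot"],o["force"],o["grip_width"])
```

```text
5.0 [0.48487348 0.03548585 0.11737161] [-1.57065801e+00 -8.75058693e-05  1.27454744e+00] [-0.75385448  0.73952619 -1.775229  ] 0.02575521024440043
```

View pics/c1.png

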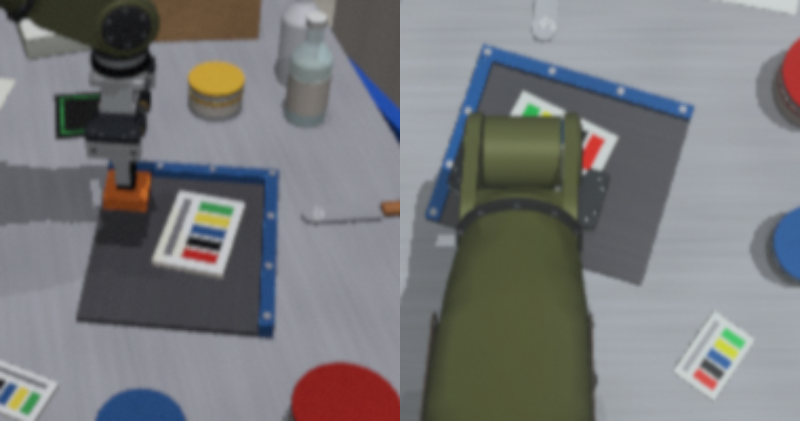

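Side view: the pusher hangs upright at crop (127,190), its foot square with the bed, behind the slab's near edge. Lowering and starting the x push.

Request:
{"fn": "step_arm", "kwargs": {"plan": [{"grip": 1,"slide": [0,0.02,0],"spin": 0},{"grip": 1,"slide": [0,0.02,0],"spin": 0},{"grip": 1,"slide": [0,0.02,0],"spin": 0},{"grip": 1,"slide": [0,0.01,0],"spin": 0},{"grip": 1,"slide": [0,0,0],"spin": 0},{"grip": 1,"slide": [0,0,0],"spin": 0}]}}

```text
time_s: 5.5
ee_pos: [0.485, 0.0352, 0.0474]
eef_rot: [-1.57, 0.0, 1.274]
force: [-0.6, -0.4, -1.1]
grip_width: 0.0258
```

Run:
```python
from h import *
s=cams.camera("side")
cv2.imwrite("pics/c2.png",cv2.resize(s[140:260,210:340],(650,600),interpolation=cv2.INTER_CUBIC))
o=get_obs();print(o["time_s"],o["ee_pos"],o["eef_rot"],o["force"],o["grip_width"])
```

```text
5.55 [0.48512896 0.03507541 0.04779581] [-1.57103451e+00 -1.03609889e-04  1.27423998e+00] [ 0.05271291  0.05265312 -2.13079409] 0.02591262080490353
```

View pics/c2.png

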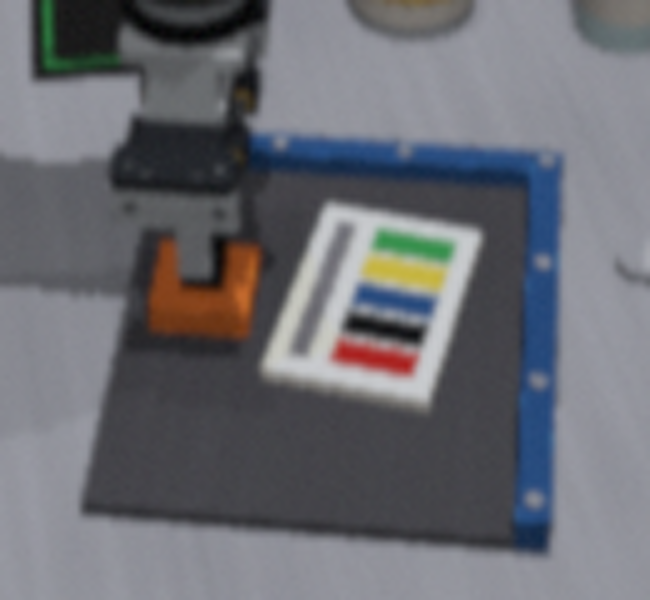

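The foot, at crop (200,295), sits just above the bed, behind the slab's near edge (295,290). Nothing touches yet.

Request:
{"fn": "step_arm", "kwargs": {"plan": [{"grip": 1,"slide": [0,0,-0.004],"spin": 0},{"grip": 1,"slide": [0,0,-0.004],"spin": 0},{"grip": 1,"slide": [0,0,-0.004],"spin": 0},{"grip": 1,"slide": [0,0,-0.004],"spin": 0},{"grip": 1,"slide": [0,0,-0.003],"spin": 0},{"grip": 1,"slide": [0,0,-0.003],"spin": 0},{"grip": 1,"slide": [0,0,-0.003],"spin": 0},{"grip": 1,"slide": [0,0,-0.003],"spin": 0}]}}

```text
time_s: 6.22
ee_pos: [0.5118, 0.0263, 0.0473]
eef_rot: [-1.57, 0.0, 1.273]
force: [-2.7, 0.8, -1.5]
grip_width: 0.0259
```

Request:
{"fn": "step_arm", "kwargs": {"plan": [{"grip": 1,"slide": [0,0,-0.003],"spin": 0},{"grip": 1,"slide": [0,0,-0.003],"spin": 0},{"grip": 1,"slide": [0,0,-0.003],"spin": 0},{"grip": 1,"slide": [0,0,-0.003],"spin": 0}]}}

```text
time_s: 6.55
ee_pos: [0.5235, 0.0228, 0.0474]
eef_rot: [-1.571, 0.0, 1.273]
force: [-2.1, 0.1, -3.7]
grip_width: 0.0259
```

Run:
```python
from h import *
s=cams.camera("side")
cv2.imwrite("pics/c3.png",cv2.resize(s[140:260,210:340],(650,600),interpolation=cv2.INTER_CUBIC))
o=get_obs();print(o["time_s"],o["ee_pos"],o["eef_rot"],o["force"],o["grip_width"])
```

```text
6.6 [0.52395666 0.02265463 0.04749322] [-1.57140224e+00 -1.50610733e-04  1.27337347e+00] [-2.2695495  -0.09206647 -2.7320305 ] 0.025800466847712204
```

View pics/c3.png

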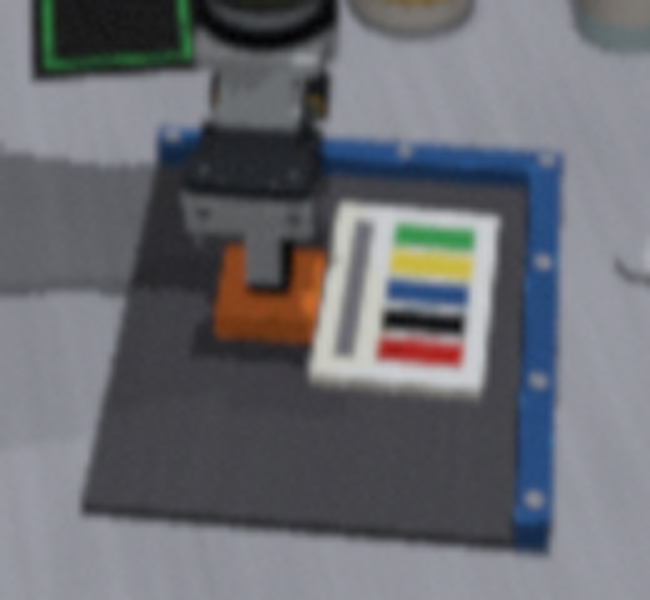

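The slab at (405,300) is now square to the rails and flush on the foot's face. By my numbers about 18 mm remain to the far rail.

Request:
{"fn": "step_arm", "kwargs": {"plan": [{"grip": 1,"slide": [0,0,-0.003],"spin": 0},{"grip": 1,"slide": [0,0,-0.003],"spin": 0},{"grip": 1,"slide": [0,0,-0.003],"spin": 0},{"grip": 1,"slide": [0,0,-0.002],"spin": 0},{"grip": 1,"slide": [0,0,-0.001],"spin": 0},{"grip": 1,"slide": [0,0,-0.001],"spin": 0}]}}

```text
time_s: 7.1
ee_pos: [0.5356, 0.0191, 0.0475]
eef_rot: [-1.571, -0.0, 1.274]
force: [-3.1, 0.7, -2.5]
grip_width: 0.0259
```

Request:
{"fn": "step_arm", "kwargs": {"plan": [{"grip": 1,"slide": [0,0,-0.001],"spin": 0},{"grip": 1,"slide": [0,0,-0.001],"spin": 0}]}}

```text
time_s: 7.27
ee_pos: [0.5375, 0.0185, 0.0474]
eef_rot: [-1.571, -0.0, 1.274]
force: [-2.5, 0.9, -2.2]
grip_width: 0.0256
```

Run:
```python
from h import *
s=cams.camera("side")
cv2.imwrite("pics/c4.png",cv2.resize(s[140:260,210:340],(650,600),interpolation=cv2.INTER_CUBIC))
o=get_obs();print(o["time_s"],o["ee_pos"],o["eef_rot"],o["force"],o["grip_width"])
```

```text
7.3167 [0.53773025 0.01845841 0.04745568] [-1.57100232e+00 -6.92370148e-05  1.27348769e+00] [-2.14904477  0.30307444 -2.83789252] 0.02600000137555862
```

View pics/c4.png

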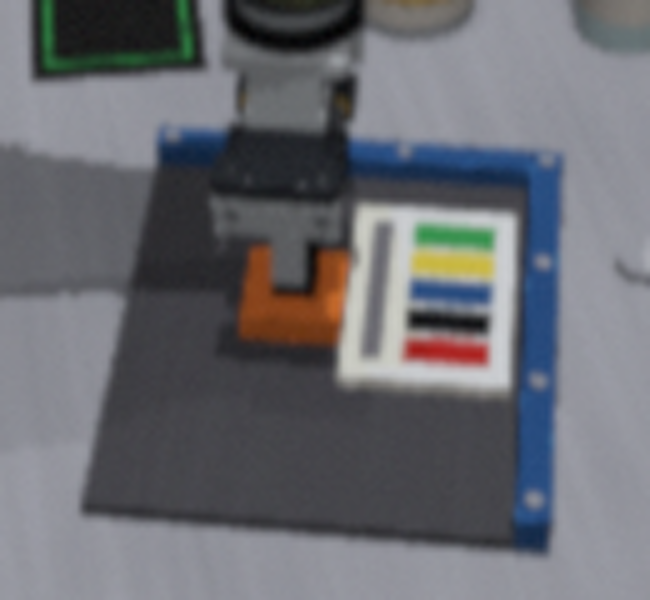

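The slab's far edge (518,300) is within a few mm of the rail (525,300). Creeping on with force checks.

Request:
{"fn": "step_arm", "kwargs": {"plan": [{"grip": 1,"slide": [0,0,-0.001],"spin": 0},{"grip": 1,"slide": [0,0,-0.001],"spin": 0}]}}

```text
time_s: 7.48
ee_pos: [0.5395, 0.0179, 0.0475]
eef_rot: [-1.571, -0.0, 1.273]
force: [-3.7, 0.5, -2.0]
grip_width: 0.0255
```

Request:
{"fn": "step_arm", "kwargs": {"plan": [{"grip": 1,"slide": [0,0,-0.0006],"spin": 0}]}}

```text
time_s: 7.57
ee_pos: [0.5401, 0.0177, 0.0474]
eef_rot: [-1.571, -0.0, 1.273]
force: [-3.6, 1.2, -1.3]
grip_width: 0.0258
```

Request:
{"fn": "step_arm", "kwargs": {"plan": [{"grip": 1,"slide": [0,0,-0.0006],"spin": 0}]}}

```text
time_s: 7.65
ee_pos: [0.5406, 0.0175, 0.0475]
eef_rot: [-1.571, 0.0, 1.273]
force: [-3.2, 0.9, -1.6]
grip_width: 0.0254
```

Request:
{"fn": "step_arm", "kwargs": {"plan": [{"grip": 1,"slide": [0,0,-0.0006],"spin": 0}]}}

```text
time_s: 7.73
ee_pos: [0.5412, 0.0174, 0.0474]
eef_rot: [-1.571, 0.0, 1.273]
force: [-3.5, 0.8, -1.5]
grip_width: 0.0257
```

Request:
{"fn": "step_arm", "kwargs": {"plan": [{"grip": 1,"slide": [0,0,-0.0006],"spin": 0}]}}

```text
time_s: 7.82
ee_pos: [0.5418, 0.0172, 0.0475]
eef_rot: [-1.571, -0.0, 1.273]
force: [-3.4, 1.5, -0.8]
grip_width: 0.0259
```

Request:
{"fn": "step_arm", "kwargs": {"plan": [{"grip": 1,"slide": [0,0,-0.0006],"spin": 0}]}}

```text
time_s: 7.9
ee_pos: [0.5423, 0.017, 0.0474]
eef_rot: [-1.571, -0.0, 1.273]
force: [-4.2, 0.3, -0.7]
grip_width: 0.0259
```

Request:
{"fn": "step_arm", "kwargs": {"plan": [{"grip": 1,"slide": [0,0,-0.0006],"spin": 0}]}}

```text
time_s: 7.98
ee_pos: [0.5429, 0.0168, 0.0475]
eef_rot: [-1.571, 0.0, 1.273]
force: [-2.0, 0.8, -1.9]
grip_width: 0.0257
```

Request:
{"fn": "step_arm", "kwargs": {"plan": [{"grip": 1,"slide": [0,0,-0.0006],"spin": 0}]}}

```text
time_s: 8.07
ee_pos: [0.5432, 0.0167, 0.0475]
eef_rot: [-1.57, 0.0, 1.273]
force: [-9.0, 2.4, 4.5]
grip_width: 0.0255
```

Request:
{"fn": "step_arm", "kwargs": {"plan": [{"grip": 1,"slide": [0,0,-0.0006],"spin": 0}]}}

```text
time_s: 8.15
ee_pos: [0.5433, 0.0167, 0.0475]
eef_rot: [-1.569, 0.0, 1.273]
force: [-13.5, 2.7, 7.5]
grip_width: 0.0255
```

Run:
```python
from h import *
s=cams.camera("side")
cv2.imwrite("pics/c5.png",cv2.resize(s[160:240,260:340],(600,600),interpolation=cv2.INTER_CUBIC))
o=get_obs();print(o["time_s"],o["ee_pos"],o["eef_rot"],o["force"],o["grip_width"])
```

```text
8.2 [0.54327676 0.01674454 0.04749412] [-1.56853467e+00  2.28632507e-04  1.27348697e+00] [-9.76258941  3.78778096  5.27163149] 0.026043233564180916
```

View pics/c5.png

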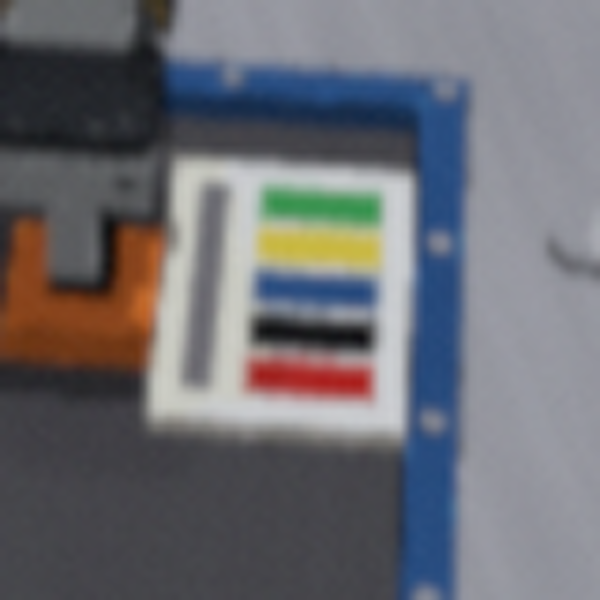

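Contact: the force rose to about 13 N and the slab's far edge (413,300) lies along the rail. Next, retreat, lift, and go round to the -y side.

Request:
{"fn": "step_arm", "kwargs": {"plan": [{"grip": 1,"slide": [0,0,0.005],"spin": 0},{"grip": 1,"slide": [0,0,0.015],"spin": 0},{"grip": 1,"slide": [0,-0.02,0],"spin": 0},{"grip": 1,"slide": [0,-0.02,0],"spin": 0},{"grip": 1,"slide": [-0.029,0,0],"spin": 0},{"grip": 1,"slide": [-0.029,0,0],"spin": 0},{"grip": 1,"slide": [-0.029,0,-0.03],"spin": 0},{"grip": 1,"slide": [-0.029,0,-0.03],"spin": 0},{"grip": 1,"slide": [0,0,-0.038],"spin": 0},{"grip": 1,"slide": [0,0,0],"spin": 0},{"grip": 1,"slide": [0,0,0],"spin": 0}]}}

```text
time_s: 9.12
ee_pos: [0.5853, -0.118, 0.0867]
eef_rot: [-1.571, 0.0, 1.272]
force: [-0.9, 1.1, -2.0]
grip_width: 0.0258
```

```bash
cat >> h.py <<'E'
C=np.array([.7033,.0984]);X=np.array([np.cos(-.2977),np.sin(-.2977)]);Y=np.array([-X[1],X[0]])
def cf(p): p=np.atleast_2d(p)[:,:2]-C; return 1e3*np.c_[p@X,p@Y]
E
python3 - <<'E'
from h import *
s=cams.camera("side")
cv2.imwrite("pics/c6.png",cv2.resize(s[150:260,230:360],(709,600),interpolation=cv2.INTER_CUBIC))
o=get_obs();print(o["time_s"],o["ee_pos"],cf(o["ee_pos"]),o["eef_rot"],o["force"])
b=(270,170,330,230);h=hsv(s,b);H,Sa,V=cv2.split(h)
m=((Sa<60)&(V>165)).astype(np.uint8);m=cv2.morphologyEx(m,cv2.MORPH_CLOSE,np.ones((45,45)))
q=quad(cont(m,b));print(q,cf(toz("side",q,.022)))
E
```

```text
9.1667 [ 0.5844352  -0.11721638  0.08690384] [[ -50.3913106  -240.99788159]] [-1.57064340e+00  8.18525476e-05  1.27316314e+00] [ 0.75365041 -0.45316046 -1.77484089]
[[308.60874836 177.30144518]
 [329.41665412 176.8397796 ]
 [329.41665809 229.41659306]
 [307.29003928 229.41693447]] [[ -16.47587817  -13.18963393]
 [  48.50831335   -4.15462555]
 [  49.8916513  -227.8712269 ]
 [ -11.45794483 -234.58757118]]
```

View pics/c6.png

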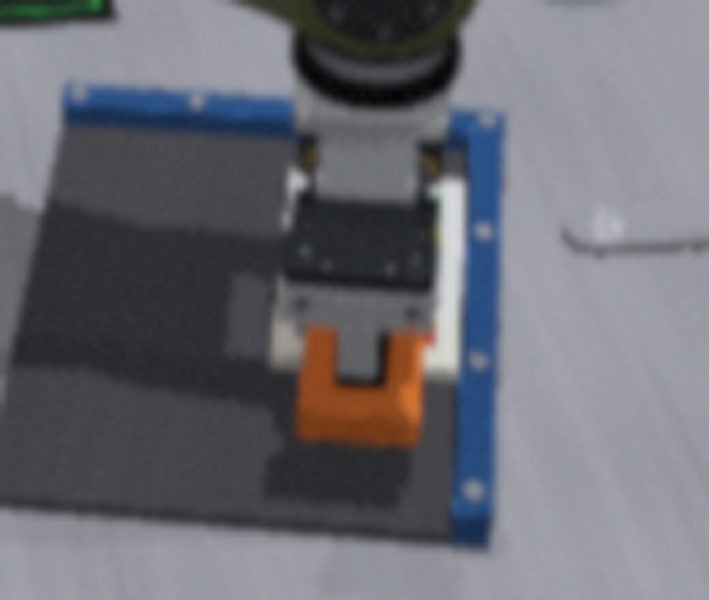

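Run:
```python
from h import *
print(cf(toz("side",[(313.9,217.6),(280+.0,217.2),(315.3,183.3)],.022)),cf(toz("side",[(230+490/5.454-.0,150+545/5.454)],.0)))
```

```text
[[   5.47744658 -186.91177892]
 [ -91.34872173 -195.82389868]
 [   5.25265561  -39.26078126]] [[  26.31943067 -286.43689978]]
```

Slab's -y edge is at about y = -188 mm and the foot's face at -211, so it is clear to descend. Then push in +y.

Request:
{"fn": "step_arm", "kwargs": {"plan": [{"grip": 1,"slide": [0,0.02,0],"spin": 0},{"grip": 1,"slide": [0,0.0195,0],"spin": 0},{"grip": 1,"slide": [0,0,0],"spin": 0},{"grip": 1,"slide": [0,0,0],"spin": 0},{"grip": 1,"slide": [0.004,0,0],"spin": 0},{"grip": 1,"slide": [0.004,0,0],"spin": 0},{"grip": 1,"slide": [0.004,0,0],"spin": 0},{"grip": 1,"slide": [0.004,0,0],"spin": 0},{"grip": 1,"slide": [0.003,0,0],"spin": 0},{"grip": 1,"slide": [0.003,0,0],"spin": 0},{"grip": 1,"slide": [0.003,0,0],"spin": 0},{"grip": 1,"slide": [0.003,0,0],"spin": 0}]}}

```text
time_s: 10.17
ee_pos: [0.5927, -0.0905, 0.048]
eef_rot: [-1.571, 0.001, 1.274]
force: [-1.4, -4.1, -0.4]
grip_width: 0.0257
```

Request:
{"fn": "step_arm", "kwargs": {"plan": [{"grip": 1,"slide": [0.003,0,0],"spin": 0},{"grip": 1,"slide": [0.003,0,0],"spin": 0},{"grip": 1,"slide": [0.003,0,0],"spin": 0}]}}

```text
time_s: 10.42
ee_pos: [0.5953, -0.082, 0.048]
eef_rot: [-1.571, 0.001, 1.273]
force: [-3.0, -3.9, 0.5]
grip_width: 0.0255
```

Run:
```python
from h import *
s=cams.camera("side")
cv2.imwrite("pics/c7.png",cv2.resize(s[150:260,230:360],(709,600),interpolation=cv2.INTER_CUBIC))
o=get_obs();print(o["time_s"],o["ee_pos"],cf(o["ee_pos"]),o["eef_rot"],o["force"])
```

```text
10.4667 [ 0.59542971 -0.08150126  0.04796064] [[ -50.35643993 -203.6288106 ]] [-1.57061149e+00  4.13383691e-04  1.27350437e+00] [-1.90326675 -3.05341335 -0.60350172]
```

View pics/c7.png

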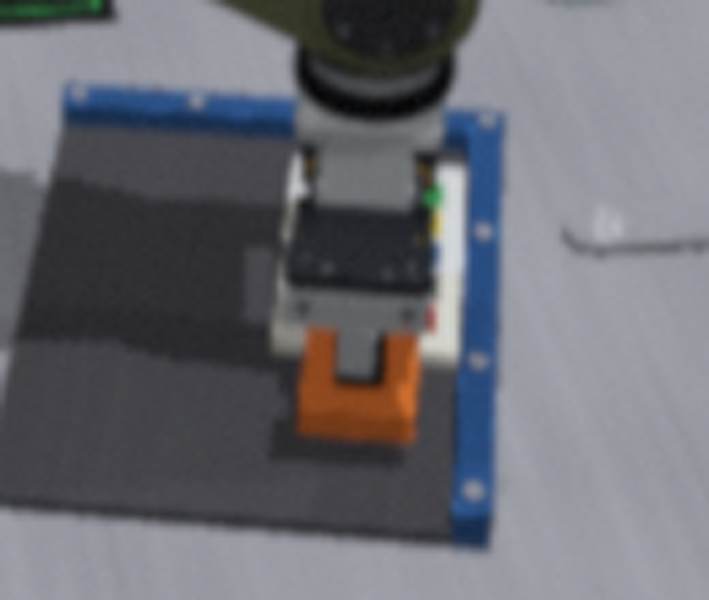

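The slab is being pushed along the rail at about 4 N, its far edge (463,250) still on the rail. About 23 mm to go.

Request:
{"fn": "step_arm", "kwargs": {"plan": [{"grip": 1,"slide": [0.003,0,0],"spin": 0},{"grip": 1,"slide": [0.003,0,0],"spin": 0},{"grip": 1,"slide": [0.003,0,0],"spin": 0},{"grip": 1,"slide": [0.003,0,0],"spin": 0},{"grip": 1,"slide": [0.002,0,0],"spin": 0}]}}

```text
time_s: 10.88
ee_pos: [0.5994, -0.0686, 0.048]
eef_rot: [-1.571, 0.001, 1.273]
force: [-4.2, -4.3, 0.2]
grip_width: 0.0261
```

Request:
{"fn": "step_arm", "kwargs": {"plan": [{"grip": 1,"slide": [0.001,0,0],"spin": 0},{"grip": 1,"slide": [0.001,0,0],"spin": 0},{"grip": 1,"slide": [0.001,0,0],"spin": 0}]}}

```text
time_s: 11.13
ee_pos: [0.6003, -0.0658, 0.048]
eef_rot: [-1.571, 0.0, 1.273]
force: [-3.1, -6.1, 0.2]
grip_width: 0.026
```

Request:
{"fn": "step_arm", "kwargs": {"plan": [{"grip": 1,"slide": [0.001,0,0],"spin": 0}]}}

```text
time_s: 11.22
ee_pos: [0.6005, -0.0649, 0.048]
eef_rot: [-1.571, 0.0, 1.273]
force: [-2.1, -4.3, 1.0]
grip_width: 0.0257
```

Request:
{"fn": "step_arm", "kwargs": {"plan": [{"grip": 1,"slide": [0.001,0,0],"spin": 0}]}}

```text
time_s: 11.3
ee_pos: [0.6008, -0.064, 0.048]
eef_rot: [-1.571, 0.0, 1.273]
force: [-3.0, -5.0, 0.7]
grip_width: 0.0256
```

Request:
{"fn": "step_arm", "kwargs": {"plan": [{"grip": 1,"slide": [0.001,0,0],"spin": 0},{"grip": 1,"slide": [0.001,0,0],"spin": 0}]}}

```text
time_s: 11.47
ee_pos: [0.6014, -0.0621, 0.048]
eef_rot: [-1.571, 0.001, 1.273]
force: [-3.1, -5.6, 1.4]
grip_width: 0.0258
```

Request:
{"fn": "step_arm", "kwargs": {"plan": [{"grip": 1,"slide": [0.0007,0,0],"spin": 0}]}}

```text
time_s: 11.55
ee_pos: [0.6016, -0.0613, 0.048]
eef_rot: [-1.571, 0.001, 1.273]
force: [-3.0, -5.1, -0.4]
grip_width: 0.0256
```

Request:
{"fn": "step_arm", "kwargs": {"plan": [{"grip": 1,"slide": [0.0007,0,0],"spin": 0}]}}

```text
time_s: 11.63
ee_pos: [0.6018, -0.0607, 0.048]
eef_rot: [-1.571, 0.001, 1.273]
force: [-2.2, -4.9, 0.6]
grip_width: 0.0253
```

Request:
{"fn": "step_arm", "kwargs": {"plan": [{"grip": 1,"slide": [0.0007,0,0],"spin": 0}]}}

```text
time_s: 11.72
ee_pos: [0.602, -0.0601, 0.048]
eef_rot: [-1.571, 0.0, 1.273]
force: [-3.7, -4.7, 0.3]
grip_width: 0.0258
```

Request:
{"fn": "step_arm", "kwargs": {"plan": [{"grip": 1,"slide": [0.0007,0,0],"spin": 0}]}}

```text
time_s: 11.8
ee_pos: [0.6022, -0.0594, 0.048]
eef_rot: [-1.571, 0.001, 1.273]
force: [-2.9, -4.8, 0.5]
grip_width: 0.0256
```

Request:
{"fn": "step_arm", "kwargs": {"plan": [{"grip": 1,"slide": [0.0007,0,0],"spin": 0}]}}

```text
time_s: 11.88
ee_pos: [0.6024, -0.0587, 0.048]
eef_rot: [-1.571, 0.0, 1.273]
force: [-3.3, -4.7, 1.6]
grip_width: 0.0257
```

Request:
{"fn": "step_arm", "kwargs": {"plan": [{"grip": 1,"slide": [0.0007,0,0],"spin": 0}]}}

```text
time_s: 11.97
ee_pos: [0.6025, -0.0583, 0.048]
eef_rot: [-1.57, 0.001, 1.273]
force: [-5.2, -10.3, 2.5]
grip_width: 0.0262
```

Run:
```python
from h import *
s=cams.camera("side")
cv2.imwrite("pics/c8.png",cv2.resize(s[150:260,230:360],(709,600),interpolation=cv2.INTER_CUBIC))
o=get_obs();print(o["time_s"],o["ee_pos"],cf(o["ee_pos"]),o["eef_rot"],o["force"])
```

```text
12.0167 [ 0.60255037 -0.05835149  0.04799983] [[ -50.33933944 -179.40866787]] [-1.57053889e+00  1.24071698e-03  1.27338353e+00] [-3.20661472 -6.283131    0.48656883]
```

View pics/c8.png

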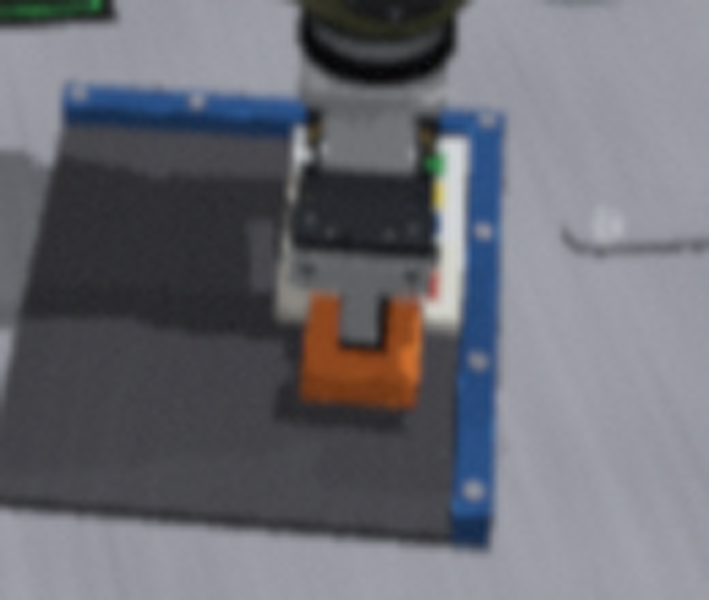

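The force has begun to rise at the expected place. Two more small increments to seat the slab.

Request:
{"fn": "step_arm", "kwargs": {"plan": [{"grip": 1,"slide": [0.0006,0,0],"spin": 0}]}}

```text
time_s: 12.1
ee_pos: [0.6026, -0.0583, 0.048]
eef_rot: [-1.57, 0.002, 1.273]
force: [-6.1, -13.2, 2.3]
grip_width: 0.0258
```

Request:
{"fn": "step_arm", "kwargs": {"plan": [{"grip": 1,"slide": [0.0004,0,0],"spin": 0}]}}

```text
time_s: 12.18
ee_pos: [0.6026, -0.0582, 0.0481]
eef_rot: [-1.57, 0.003, 1.273]
force: [-6.4, -13.4, 2.9]
grip_width: 0.0255
```

Request:
{"fn": "step_arm", "kwargs": {"plan": [{"grip": 1,"slide": [-0.003,0,0],"spin": 0},{"grip": 1,"slide": [-0.017,0,0],"spin": 0},{"grip": 1,"slide": [0,-0.02,0],"spin": 0},{"grip": 1,"slide": [0,-0.02,0],"spin": 0},{"grip": 1,"slide": [0,0,0.04],"spin": 0},{"grip": 1,"slide": [0,0,0.04],"spin": 0},{"grip": 1,"slide": [0,0,0.035],"spin": 0},{"grip": 1,"slide": [0.03,0,0],"spin": 0},{"grip": 1,"slide": [0.03,0,0],"spin": 0},{"grip": 1,"slide": [0.03,0,0],"spin": 0},{"grip": 1,"slide": [0.03,0,0],"spin": 0},{"grip": 1,"slide": [0,0,0],"spin": 0},{"grip": 1,"slide": [0,0,0],"spin": 0}]}}

```text
time_s: 13.27
ee_pos: [0.5224, 0.0739, 0.0878]
eef_rot: [-1.571, -0.001, 1.276]
force: [0.3, 0.0, -2.1]
grip_width: 0.026
```

Run:
```python
from h import *
s=cams.camera("side")
cv2.imwrite("pics/c9.png",cv2.resize(s[150:230,240:340],(750,600),interpolation=cv2.INTER_CUBIC))
o=get_obs();print(o["time_s"],o["ee_pos"],cf(o["ee_pos"]),o["eef_rot"],o["force"])
```

```text
13.3167 [0.52223391 0.07291017 0.08775821] [[-165.62492599  -77.47932223]] [-1.57047077e+00 -2.61395431e-04  1.27447222e+00] [-0.75859628  0.13383224 -1.22088877]
```

View pics/c9.png

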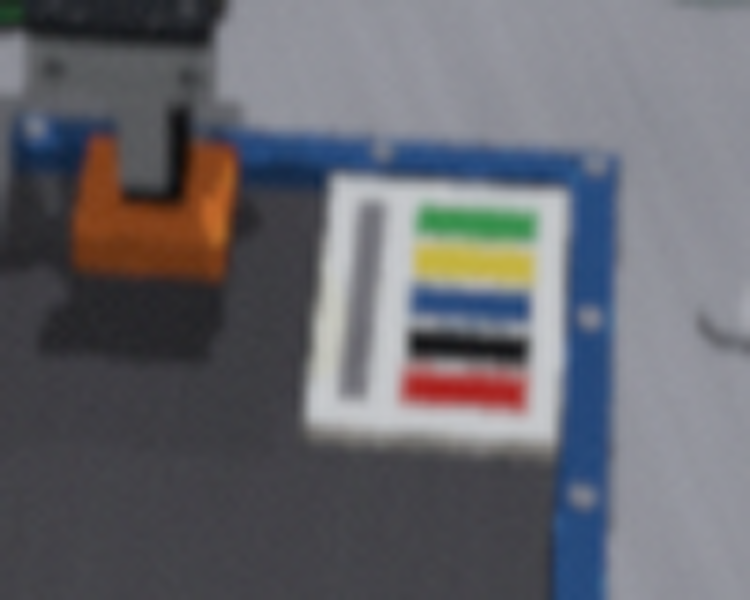

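The slab fills the corner, with its edges on both rails at crop (570,300) and (450,180). One confirming x nudge follows.

Request:
{"fn": "step_arm", "kwargs": {"plan": [{"grip": 1,"slide": [0,0.02,0],"spin": 0},{"grip": 1,"slide": [0,0.02,0],"spin": 0},{"grip": 1,"slide": [0,0,0],"spin": 0},{"grip": 1,"slide": [0,0,-0.01],"spin": 0},{"grip": 1,"slide": [0,0,-0.01],"spin": 0},{"grip": 1,"slide": [0,0,-0.006],"spin": 0},{"grip": 1,"slide": [0,0,-0.003],"spin": 0},{"grip": 1,"slide": [0,0,-0.002],"spin": 0},{"grip": 1,"slide": [0,0,-0.001],"spin": 0}]}}

```text
time_s: 14.07
ee_pos: [0.5529, 0.0629, 0.0481]
eef_rot: [-1.571, -0.0, 1.273]
force: [0.1, 0.1, -2.4]
grip_width: 0.0257
```

Request:
{"fn": "step_arm", "kwargs": {"plan": [{"grip": 1,"slide": [0,0,-0.001],"spin": 0}]}}

```text
time_s: 14.15
ee_pos: [0.5537, 0.0628, 0.048]
eef_rot: [-1.571, 0.0, 1.273]
force: [0.3, -0.1, -2.1]
grip_width: 0.0259
```

Request:
{"fn": "step_arm", "kwargs": {"plan": [{"grip": 1,"slide": [0,0,-0.001],"spin": 0}]}}

```text
time_s: 14.23
ee_pos: [0.5547, 0.0626, 0.048]
eef_rot: [-1.571, 0.0, 1.274]
force: [0.3, 0.7, -2.2]
grip_width: 0.0259
```

Request:
{"fn": "step_arm", "kwargs": {"plan": [{"grip": 1,"slide": [0,0,-0.0007],"spin": 0}]}}

```text
time_s: 14.32
ee_pos: [0.5555, 0.0625, 0.048]
eef_rot: [-1.571, 0.0, 1.274]
force: [0.0, 0.5, -1.7]
grip_width: 0.0258
```

Request:
{"fn": "step_arm", "kwargs": {"plan": [{"grip": 1,"slide": [0,0,-0.0007],"spin": 0}]}}

```text
time_s: 14.4
ee_pos: [0.5562, 0.0622, 0.048]
eef_rot: [-1.571, 0.0, 1.274]
force: [-0.2, -0.8, -1.5]
grip_width: 0.0255
```

Request:
{"fn": "step_arm", "kwargs": {"plan": [{"grip": 1,"slide": [0,0,-0.0007],"spin": 0}]}}

```text
time_s: 14.48
ee_pos: [0.5569, 0.062, 0.048]
eef_rot: [-1.571, 0.0, 1.274]
force: [0.9, 0.5, -2.6]
grip_width: 0.0258
```

Request:
{"fn": "step_arm", "kwargs": {"plan": [{"grip": 1,"slide": [0,0,-0.0007],"spin": 0}]}}

```text
time_s: 14.57
ee_pos: [0.557, 0.062, 0.0479]
eef_rot: [-1.569, 0.0, 1.274]
force: [-7.2, 3.2, 2.6]
grip_width: 0.0259
```

Request:
{"fn": "step_arm", "kwargs": {"plan": [{"grip": 1,"slide": [0,0,-0.0006],"spin": 0}]}}

```text
time_s: 14.65
ee_pos: [0.5571, 0.0619, 0.0478]
eef_rot: [-1.568, 0.0, 1.274]
force: [-10.6, 3.2, 4.6]
grip_width: 0.0256
```

Contact stiffened at once at the home position, so the slab had stayed home. Retreat and carry the pusher to the mat.

Request:
{"fn": "step_arm", "kwargs": {"plan": [{"grip": 1,"slide": [0,0,0.003],"spin": 0},{"grip": 1,"slide": [0,0,0.017],"spin": 0},{"grip": 1,"slide": [0,-0.025,0],"spin": 0},{"grip": 1,"slide": [0,-0.025,0],"spin": 0},{"grip": 1,"slide": [0,-0.02,0],"spin": 0},{"grip": 1,"slide": [0.0267,0,0.0158],"spin": 0},{"grip": 1,"slide": [0.0267,0,0.0158],"spin": 0},{"grip": 1,"slide": [0.0267,0,0.0158],"spin": 0},{"grip": 1,"slide": [0.0267,0,0.0158],"spin": 0},{"grip": 1,"slide": [0.0267,0,0.0158],"spin": 0},{"grip": 1,"slide": [0.0267,0,0.0158],"spin": 0},{"grip": 1,"slide": [0.0267,0,0.0158],"spin": 0},{"grip": 1,"slide": [0.0267,0,0.0158],"spin": 0},{"grip": 1,"slide": [0.0267,0,0.0158],"spin": 0},{"grip": 1,"slide": [0,0,0],"spin": 0},{"grip": 1,"slide": [0,0,0],"spin": 0},{"grip": 1,"slide": [0,0,0],"spin": 0}]}}

```text
time_s: 16.07
ee_pos: [0.4735, 0.3384, 0.1178]
eef_rot: [-1.571, 0.0, 1.274]
force: [-0.2, -0.4, -2.4]
grip_width: 0.0259
```

Run:
```python
from h import *
s=cams.camera("side");t=cams.camera("top")
cv2.imwrite("pics/d1.png",np.hstack([cv2.resize(s[80:240,190:330],(400,457),interpolation=cv2.INTER_CUBIC),cv2.resize(t[100:260,185:325],(400,457),interpolation=cv2.INTER_CUBIC)]))
cv2.imwrite("pics/top1.png",t);cv2.imwrite("pics/side1.png",s)
o=get_obs();print(o["time_s"],o["ee_pos"],o["eef_rot"],o["force"])
```

```text
16.1667 [0.47386102 0.33790908 0.11796476] [-1.57087350e+00  1.07240891e-04  1.27226530e+00] [-0.6735087   0.38252282 -1.90203316]
```

View pics/d1.png

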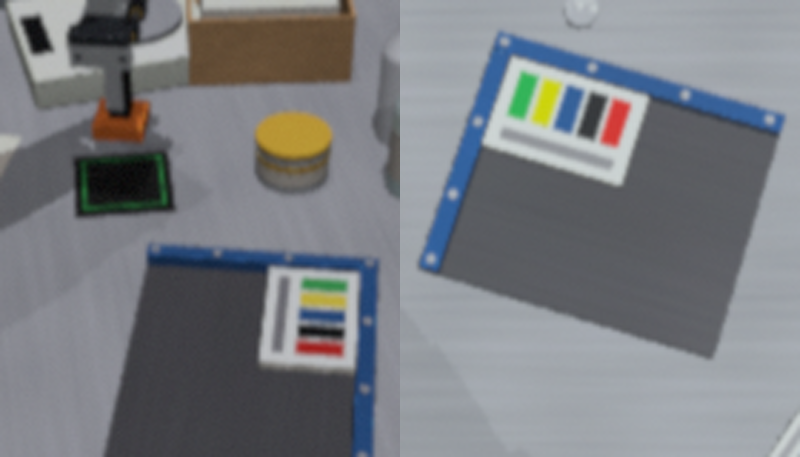

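Top view: the slab sits in the corner at (565,120) against both rails. Side view: the pusher hangs upright above the empty mat. Measuring the slab.

Run:
```python
from h import *
t=cv2.imread("pics/top1.png")
b=(208,112,285,172);h=hsv(t,b);H,Sa,V=cv2.split(h)
m=((Sa<60)&(V>175)).astype(np.uint8);m=cv2.morphologyEx(m,cv2.MORPH_CLOSE,np.ones((45,45)))
m=cv2.morphologyEx(m,cv2.MORPH_OPEN,np.ones((45,45)))
q=quad(cont(m,b));w=toz("top",q,.022);print(q.round(1),cf(w).round(1),[np.linalg.norm(w[i]-w[i-1]).round(4) for i in range(4)],cf(w.mean(0)))
for i in range(4): d=w[i]-w[i-1];print(np.arctan2(d[1],d[0])+.2977)
```

```text
[[213.7 149.8]
 [213.8 124.7]
 [273.5 126. ]
 [261.6 164.1]] [[ -96.4   -0.4]
 [ -23.2   23.8]
 [  24.9 -146.7]
 [ -96.1 -147.4]] [np.float64(0.147), np.float64(0.077), np.float64(0.1771), np.float64(0.1209)] [[-47.70300486 -67.66711933]]
1.5727914235420064
0.3185544261292361
-1.295842883887661
3.1469503253862223
```

Request:
{"fn": "step_arm", "kwargs": {"plan": [{"grip": 1,"slide": [0,0.025,0],"spin": 0},{"grip": 1,"slide": [0,0.025,0],"spin": 0},{"grip": 1,"slide": [0,0.02,0],"spin": 0},{"grip": 1,"slide": [0,0.006,0],"spin": 0},{"grip": 1,"slide": [0,0.002,0],"spin": 0},{"grip": 1,"slide": [0,0,0],"spin": 0}]}}

```text
time_s: 16.67
ee_pos: [0.474, 0.3386, 0.0405]
eef_rot: [-1.571, -0.0, 1.273]
force: [-0.5, -0.0, -1.4]
grip_width: 0.026
```

Request:
{"fn": "step_arm", "kwargs": {"plan": [{"grip": 1,"slide": [0,0.0015,0],"spin": 0},{"grip": 1,"slide": [0,0.001,0],"spin": 0}]}}

```text
time_s: 16.83
ee_pos: [0.4741, 0.3391, 0.0387]
eef_rot: [-1.572, -0.002, 1.273]
force: [-0.0, -0.1, -2.0]
grip_width: 0.0258
```

Request:
{"fn": "step_arm", "kwargs": {"plan": [{"grip": 1,"slide": [0,0.0006,0],"spin": 0},{"grip": 1,"slide": [0,0,0],"spin": 0}]}}

```text
time_s: 17.0
ee_pos: [0.4737, 0.339, 0.0373]
eef_rot: [-1.571, -0.001, 1.273]
force: [0.2, -0.6, -2.5]
grip_width: 0.0257
```

Run:
```python
from h import *
s=cams.camera("side")
cv2.imwrite("pics/d2.png",cv2.resize(s[90:170,190:290],(750,600),interpolation=cv2.INTER_CUBIC))
o=get_obs();print(o["time_s"],o["ee_pos"],o["eef_rot"],o["force"])
```

```text
17.05 [0.47361657 0.33898026 0.0372609 ] [-1.57118356e+00 -4.50611946e-04  1.27347030e+00] [-0.58144875  1.32637057 -2.70995342]
```

View pics/d2.png

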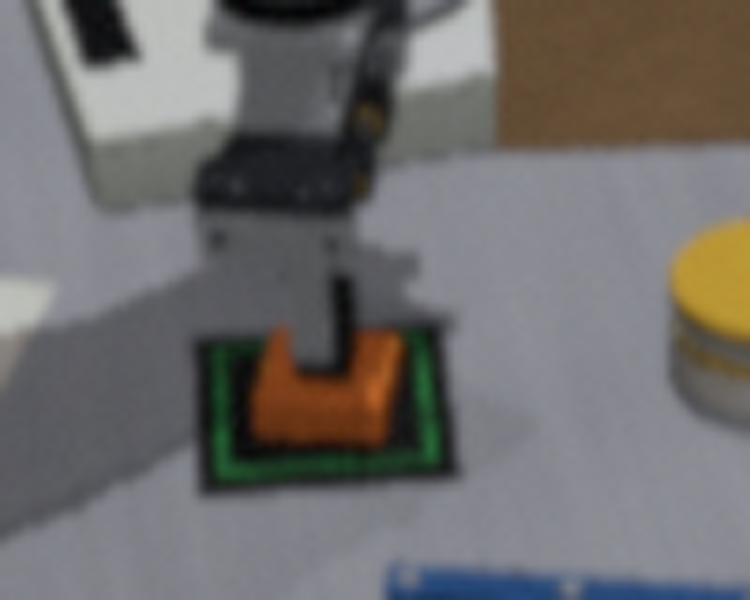

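The foot is on or just above the middle of the mat at (325,410). Creeping down until the force shows contact.

Request:
{"fn": "step_arm", "kwargs": {"plan": [{"grip": 1,"slide": [0,0.0006,0],"spin": 0},{"grip": 1,"slide": [0,0,0],"spin": 0}]}}

```text
time_s: 17.22
ee_pos: [0.4736, 0.339, 0.0366]
eef_rot: [-1.571, -0.0, 1.273]
force: [0.2, 0.6, 0.0]
grip_width: 0.0257
```

Request:
{"fn": "step_arm", "kwargs": {"plan": [{"grip": 1,"slide": [0,0.0006,0],"spin": 0},{"grip": 1,"slide": [0,0,0],"spin": 0}]}}

```text
time_s: 17.38
ee_pos: [0.4737, 0.339, 0.0365]
eef_rot: [-1.571, -0.0, 1.273]
force: [-2.8, -2.0, 9.1]
grip_width: 0.0256
```

Touchdown. Opening and withdrawing straight up.

Request:
{"fn": "step_arm", "kwargs": {"plan": [{"grip": 0.3,"slide": [0,-0.0005,0],"spin": 0},{"grip": 0.0,"slide": [0,0,0],"spin": 0},{"grip": -0.5,"slide": [0,0,0],"spin": 0},{"grip": -1,"slide": [0,0,0],"spin": 0},{"grip": -1,"slide": [0,0,0],"spin": 0},{"grip": -1,"slide": [0,0,0],"spin": 0},{"grip": -1,"slide": [0,0,0],"spin": 0},{"grip": -1,"slide": [0,0,0],"spin": 0},{"grip": -1,"slide": [0,0,0],"spin": 0},{"grip": -1,"slide": [0,0,0],"spin": 0}]}}

```text
time_s: 18.22
ee_pos: [0.4735, 0.3389, 0.0361]
eef_rot: [-1.571, 0.0, 1.273]
force: [-0.1, -0.5, 0.1]
grip_width: 0.089
```

Request:
{"fn": "step_arm", "kwargs": {"plan": [{"grip": -1,"slide": [0,-0.01,0],"spin": 0},{"grip": -1,"slide": [0,-0.03,0],"spin": 0},{"grip": -1,"slide": [0,-0.03,0],"spin": 0},{"grip": -1,"slide": [0,-0.035,0],"spin": 0},{"grip": -1,"slide": [0,-0.035,0],"spin": 0},{"grip": -1,"slide": [0,-0.03,0],"spin": 0},{"grip": -1,"slide": [0.0078,0,0.0314],"spin": 0},{"grip": -1,"slide": [0.0078,0,0.0314],"spin": 0},{"grip": -1,"slide": [0.0078,0,0.0314],"spin": 0},{"grip": -1,"slide": [0.0078,0,0.0314],"spin": 0},{"grip": -1,"slide": [0.0078,0,0.0314],"spin": 0},{"grip": -1,"slide": [0.0078,0,0.0314],"spin": 0},{"grip": -1,"slide": [0.0078,0,0.0314],"spin": 0},{"grip": -1,"slide": [0.0078,0,0.0314],"spin": 0},{"grip": -1,"slide": [0,0,0],"spin": 0},{"grip": -1,"slide": [0,0,0],"spin": 0},{"grip": -1,"slide": [0,0,0],"spin": 0}]}}

```text
time_s: 19.63
ee_pos: [0.2519, 0.4719, 0.2067]
eef_rot: [-1.571, -0.0, 1.274]
force: [0.2, -0.3, -1.2]
grip_width: 0.0939
```

Run:
```python
from h import *
s=cams.camera("side");t=cams.camera("top")
cv2.imwrite("pics/top2.png",t);cv2.imwrite("pics/side2.png",s)
z=lambda i,a,b,c,d:cv2.resize(i[b:d,a:c],(400,400),interpolation=cv2.INTER_CUBIC)
cv2.imwrite("pics/e.png",np.hstack([z(s,190,90,270,170),z(t,200,100,290,190)]))
print(get_obs()["time_s"])
b=(205,105,285,175);h=hsv(t,b);H,Sa,V=cv2.split(h)
m=((Sa<45)&(V>170))
P=lambda y,x:h[int((y-105)*6),int((x-205)*6)]
print("bg",P(110,215),"slab",P(130,225),P(155,250))
# restrict to inside the blue rails: fill polygon of the bed inner area, a few px margin beyond the inner faces
poly=proj("top",[list(C+.006*X+.006*Y)+[.022],list(C+.006*X-.25*Y)+[.022],list(C-.2*X-.25*Y)+[.022],list(C-.2*X+.006*Y)+[.022]])
pm=np.zeros(m.shape,np.uint8);cv2.fillPoly(pm,[(((poly-np.array(b[:2])+.5)*6-.5)).astype(int)],1)
m=(m&(pm>0)).astype(np.uint8);m=cv2.morphologyEx(m,cv2.MORPH_CLOSE,np.ones((45,45)))
q=quad(cont(m,b));w=toz("top",q,.022);print(cf(w).round(1),[np.linalg.norm(w[i]-w[i-1]).round(4) for i in range(4)],cf(w.mean(0)))
for i in range(4): d=w[i]-w[i-1];print(np.arctan2(d[1],d[0])+.2977)
b=(105,165,175,230);h=hsv(t,b);H,Sa,V=cv2.split(h)
m=(H>8)&(H<25)&(Sa>150)&(V>150);p=cont(m,b);q=cv2.boxPoints(cv2.minAreaRect(p.astype(np.float32)))
w=toz("top",q,.024);print("foot",w.mean(0),[np.linalg.norm(w[i]-w[i-1]).round(4) for i in range(4)])
print("handle top predicted", proj("side",[list(w.mean(0))+[.094]]),proj("top",[list(w.mean(0))+[.094]]))
d=cv2.absdiff(t,cv2.imread("pics/top0.png")).max(2)
for n,(x,y) in dict(y=(146,124),r=(382,126),b=(375,207)).items(): print(n,(d[y-25:y+25,x-25:x+25]>40).sum())
```

```text
19.7333
bg [105  17 154] slab [ 74  27 186] [109  14 141]
[[-2.000e-01 -1.200e+00]
 [-4.000e-01 -1.467e+02]
 [-9.520e+01 -1.464e+02]
 [-9.560e+01 -1.000e-01]] [np.float64(0.0954), np.float64(0.1455), np.float64(0.0948), np.float64(0.1462)] [[-47.85325678 -73.59329604]]
-0.010924402950051426
-1.5723287704944182
3.138437867348369
1.5730756483779913
foot [0.475633   0.33916939] [np.float64(0.0597), np.float64(0.0596), np.float64(0.0602), np.float64(0.0594)]
handle top predicted [[231.46833992 121.54840046]] [[132.65563853 190.46344536]]
y 0
r 0
b 0
```

View pics/e.png

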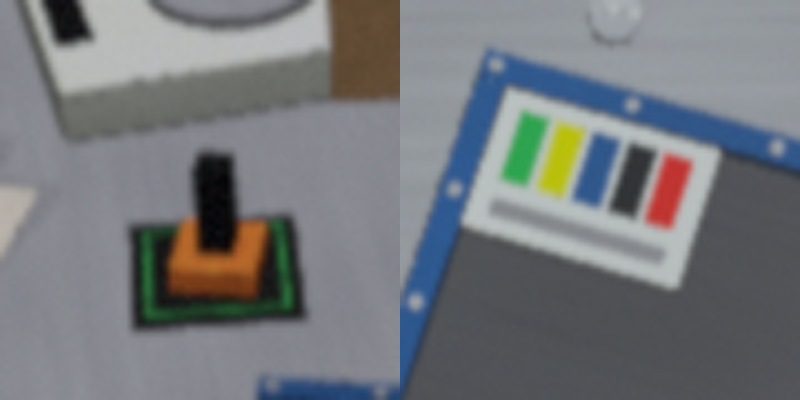

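The pusher stands upright in the middle of the mat (handle top at (214,155)). The slab lies flush in the corner, and the pixels around the tins are unchanged. Handing in.

```bash
python3 -c "
from station import hand_in
print(hand_in())"
```

```text
the job is handed in; nothing more can be done
None
```

I gripped the pusher by its handle and nudged the slab against the far rail, then along it against the side rail. A final nudge towards the far rail met resistance at once, so the slab was already home. I then stood the pusher back on its mat, let go, moved the arm clear and handed in at about 19.7 s. The hand-in reported no verdict.

**Last checks that agreed:**
- **Slab:** its edges lie on both rails, and three of the four edges are square to the bed within about 3 mrad. Tool force stayed below about 15 N at every reading during the pushes.
- **Pusher:** it is upright, about 3 mm from the mat's centre.
- **Tins:** the picture around all three is unchanged from the start.

**Checks that disagreed or failed:**
- **First slab mask:** the first top-view measurement after the pushes picked up the surroundings, so I discarded it.
- **Final slab mask:** it measured the slab 3–5 mm too small, at 146 x 95 mm. It put the centre at x = -47.9, y = -73.6 mm. That is inside the allowed band, but by less than the mask's own error. The short edge by the side rail read 11 mrad. I relied on the contact forces for the final seating.

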